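# Wind and set the loose bench timer

### The arm

A 6-joint arm with a two-finger parallel gripper is mounted at the origin on the work surface. World frame = base frame: x ahead of the robot, y to its left, z up, the work surface at z = 0. Lengths are in mm, angles in rad, forces in N, time in s.
With the tool pointing down it reaches from about 275 to 750 mm from the base axis. Payload 10.2 kg.
Tool frame: the origin (TCP) lies between the finger pads; the fingertips stand 17 mm ahead of it and the grasp point (between the pads) lies 2 mm behind it (tips_ahead is the distance from the TCP to the fingertips, in mm); z points along the fingers, y is the line along which they close (so a half turn about z gives the same grasp; the last joint's range is limited). The gripper opens to 85 mm and grips with 20 to 120 N. Pads are 22 mm wide; open, the fingers measure 114 mm over their backs; the gripper's body (76 mm by 85 mm) begins 54 mm behind the grasp point. The pads swing forward as they close: fully open they stand 13 mm farther back than shut.
Start: joints at [-0.223, 0.313, 1.498, -0, 1.331, -0.223], TCP at [525.006, -0.014, 248.294] pointing down, gripper open.
Joint ranges: [-2.94, 2.94], [-0.97, 2.17], [0.19, 2.56], [-1.23, 4.37], [0.02, 3.11], [-2.88, 2.88]. Speed limits (rad/s): [2.39, 2.39, 3.01, 3.14, 3.14, 3.14].

### API

Orientations are given as a unit quaternion [w, x, y, z].
In Python, from rig import sense, capture, finish_job, boxes_of, tips_ahead gives the robot as it stands.
- The arm moves only by the tool drive_tool, never from a script. Its argument "commands" is text: rows parted by semicolons, each of 7 numbers parted by spaces: the shift along the world's x, y, z in units of 0.1 m (1.0 is 0.1 m), then the turn, a rotation vector about the world's x, y, z in units of pi/4 rad (1.0 is pi/4 rad), then the opening in per cent of the stroke, from 0 (shut) to 100 (fully open). A call has 1 to 20 rows; each row shifts and turns the commanded pose from where the row before left it; what a row does not reach is not made up. A row lasts 1/12 s, in which the tool goes at most 41.7 mm and 7.16 degrees, less where a joint would pass 70% of its speed; a pose out of reach is approached as far as the arm can. A call with a number of a shift or a turn outside -1 to 1 is refused whole. A call with a gripper value outside its range is refused whole. The fingers move at their own pace and stop on an object; "force" is the grip in N (left out, the last holds). Time passes only in rows, so rows that do not move let the fingers close. It gives the time, the measured TCP pose, the force, the opening and the grip force at its end, in the units of the state.
- sense(): the state, without advancing time (a new reading comes with each control period).
- capture(name): name is "scene" or "side" or "wrist"; returns a dict with "pixels" (400x640x3 uint8, blue, green, red), "fov_y" (degrees; the focal length in pixels is half the picture's height over the tangent of half this angle, whatever the lens; pixels are square), "cx", "cy" (the principal point, pixels), "k1" (the pictures are not rectified: a ray, as slopes to the right and down, at radius r is drawn at 1 + k1 r^2 times it, then the intrinsics apply), "position" and "attitude" of the camera in the world; the wrist camera has in their place "tool_from_camera" (4x4, takes a point from camera to tool coordinates, whose origin is the TCP and whose axes are the flange's). Camera axes: x right, y down, z forward; pixel columns grow to the right and rows downward; lengths in mm; the calibration is good to about 2 mm. A picture is of the moment at which its call begins: read the wrist's pose just before it. There is no depth.
- finish_job(): hands the job in; it is judged then, once.
Trained networks look in a picture, given as the dict that the camera call returned (one of the last four; its "shot" number tells which), for a name from the list of things; names that differ only in an ending like _2 or _b are one class to them, and where a whole thing is asked for, a point or a joint stands for the part that bears it (a point fixed in the world has none). Each returns a list of dicts, best first, with "confidence" (0 to 1); they miss things now and then, are a little off and sometimes report something else, mostly with a low value. They report only what shows in the picture. A call takes as long as a camera call. They do not tell look-alikes from the thing itself.
- boxes_of(picture, name): "position" ([column, row] in pixels, amid what is visible of it).
The state is a dict: "time_s": time; "joints": joint angles; "dq": joint speeds; "tau": joint torques, N m; "eef_pos": TCP position; "ee_rot": TCP orientation; "force": force on the tool from outside, world axes, zero at the start; "wrist_torque": the same for the moment, N m; "grip_width": opening from 0.0 (shut) to 1.0 (fully open); "grip_force": force on a finger pad.
Only numpy, scipy, OpenCV 4.12 (cv2) and the standard library are available. Lean on these libraries where they do the work, as an engineer would, in place of code of your own. Each camera call takes 0.05 s, during which the arm holds its last target. There are 200 camera calls.

### The job

Wind up and set the bench timer on the work board: turn its dial clockwise all the way to its stop, then back until its white pointer stands at the raised tab on the timer's rim, and let go. The timer stands loose and its dial is stiff, so push the dial down home and bear down on it all the while you turn it, hard enough that the timer neither spins nor slides from its place, but with never more than about 2.5 kg (25 N). Leave the tab and everything else on the board where they are.

Things in the scene. Friction and masses are not known exactly. Their poses are not given: they have to be found in the camera images.
- timer: the wind-up timer: a round steel case 106 mm across, standing loose on four small rubber feet (40 mm from its axis) on the board; about 0.4 kg in all (0.33 to 0.54). Its top face is 44 mm above its underside. Origin under its centre, z up along the dial's axis. It spins on its feet if the dial is turned without pressing down; pressing the dial down with 15 to 20 N holds it still.
- dial (a joint): angle of the dial, rad: grows clockwise seen from above; range 0 to 1.9, where it meets a hard stop (fully wound; 1.8 and up counts). Stiff: takes 0.30 N m to turn, either way, at any angle; stays where it is left. The pointer lies along the timer's x axis at 0.
- dial_axis (a point): point on the dial's axis, 53 mm above the timer's underside: where the flat top of the dial's round black skirt (74 mm across, 5 mm thick) lies when the dial is pushed home. x points along the pointer. The dial has 12 mm of end play: it sits 0 to 12 mm above home, which is not measured (this point stays put); 1 to 2 N slides it down, and only once it is home does a push reach the case.
- dial_bar (a point): 21 mm above dial_axis, same axes: centre of the dial's grip bar when the dial is home (up to 12 mm higher before). Black bar, upright parallel faces, 52 mm long along x, 16 mm thick along y, 42 mm high on the skirt, which turns with it: a finger tip may rest on the skirt. White lines on one end of the bar and on the skirt show the pointer (+x).
- bezel (a joint): angle of the rim ring with its tab, rad, same zero and sense as the dial: the pointer stands at the tab when joint dial equals this value (0.5 to 1.2). The ring stays put unless it is pushed.
- bezel_tab (a point): top of the small raised tab (brass, 6 mm by 8 mm along the rim, 9 mm high) on the rim ring, 42 mm from the dial's axis, 53 mm above the timer's underside, level with the top of the dial's skirt when that is home. Frame x points outwards from the dial's axis.
- timer_stud (a point): top of the small round stud on the case's top face, 47.5 mm from the axis; fixed to the case, it marks the fully wound position of the pointer (1.9 rad).
- board: the fixed plywood work board, 420 x 600 mm, 10 mm thick; origin under its centre, so its top is at z = 0.010 m.
- tin: round aluminium tin, 93 mm across, 40 mm tall (bystander; looks like a timer without a dial); origin under its centre
- jar: glass jar with a steel cap, 68 mm across, 85 mm tall (bystander); origin under its centre
- spool: solder spool standing on end, 60 mm across, 40 mm tall (bystander); origin under its centre
- brush: bench brush lying on the board, 170 mm long along its own x (bystander)
- pane1: flat piece of glass 60 x 100 x 5 mm (bystander); origin under its centre
- pane2: flat piece of glass 50 x 80 x 5 mm (bystander); origin under its centre
- driver: screwdriver lying on the board, 160 mm long along its own x (bystander)
There are look-alikes about, which are no part of the job. Leave any purple or red look-alike of the timer alone.

How it is judged:
By the outcome, as a careful person would: the job done as asked, in the order asked, and still so for the second after the job is handed in, with the robot touching nothing.
It also fails if it takes over 51 s, if anything falls off the work surface, if the arm or the gripper's body presses on something with over 40 N, if the wrist force passes 120 N, or if a joint passes its speed limit or range.

## Working session

There is one attempt and no reset: what is moved stays moved. The work goes in short steps, Python scripts to look and compute and a tool call to move; the robot and the scene stay as the last step left them, time stands still between calls to the robot, and variables do not carry over. Pictures are saved under pics/ and viewed, at most 10 in all, crops included, and the job is handed in when it is done.

Besides the shell and the picture viewer there is one more tool, called after "Emit:" as name(argument=value, ...) on one line, values as JSON. drive_tool: Moves the arm, as the interface text tells. Shifts and turns lie within -1 to 1; 1 stands for 0.1 m of shift or pi/4 rad of turn. Its arguments: {"type":"object","properties":{"commands":{"type":"string"},"force":{"type":"number"}},"required":["commands"]}

```bash
mkdir -p pics; ls; cat > h.py <<'E'
import numpy as np, cv2
from rig import *
from scipy.spatial.transform import Rotation as R
def rot(q): return R.from_quat([q[1],q[2],q[3],q[0]]).as_matrix()
def cam(p,s=None):
    if 'tool_from_camera' in p:
        T=np.array(p['tool_from_camera']); Rt=rot(s['ee_rot'])
        return Rt@T[:3,:3], Rt@T[:3,3]+np.array(s['eef_pos'])
    a=np.array(p['attitude']); 
    return (rot(a) if a.size==4 else a.reshape(3,3)), np.array(p['position'])
def ray(p,uv,s=None):
    h,w=p['pixels'].shape[:2]; f=h/2/np.tan(np.radians(p['fov_y'])/2)
    d=np.array([(uv[0]-p['cx'])/f,(uv[1]-p['cy'])/f]); u=d.copy()
    for _ in range(20): u=d/(1+p['k1']*(u@u))
    Rm,t=cam(p,s); return t,Rm@np.array([u[0],u[1],1.])
def at_z(p,uv,z,s=None):
    t,d=ray(p,uv,s); return t+d*(z-t[2])/d[2]
def proj(p,X,s=None):
    h,w=p['pixels'].shape[:2]; f=h/2/np.tan(np.radians(p['fov_y'])/2)
    Rm,t=cam(p,s); c=Rm.T@(np.array(X)-t); u=c[:2]/c[2]; u=u*(1+p['k1']*(u@u)); return u*f+[p['cx'],p['cy']]
E
python3 - <<'E'
from h import *
s=sense(); print(s)
for n in ['scene','wrist']:
    p=capture(n); cv2.imwrite(f'pics/{n}0.png',p['pixels'])
    print(n,{k:v for k,v in p.items() if k!='pixels'})
    for t,z in [('timer',32),('dial_bar',84),('bezel_tab',63),('timer_stud',55)]:
        for b in boxes_of(p,t)[:4]: print(t,b['confidence'],np.round(b['position'],1),np.round(at_z(p,b['position'],z,s),0))
E
```

```text
pics
{'time_s': 0.0, 'joints': array([-2.23395024e-01,  3.13482465e-01,  1.49848775e+00,  8.11102537e-06,
        1.33098852e+00, -2.23381180e-01]), 'dq': array([-0.00050287, -0.00116972, -0.00161546,  0.00078062, -0.00064929,
       -0.00027858]), 'tau': array([-5.78409599e-04, -4.12261176e+01, -2.59742296e+01, -3.58453699e-04,
        4.11797926e-03, -1.23038126e-05]), 'eef_pos': array([5.24750700e+02, 4.90097920e-02, 2.47699375e+02]), 'ee_rot': array([-5.80081106e-04,  7.07112194e-01,  7.07101039e-01, -3.60653174e-04]), 'force': array([ 0.10076104,  0.14449883, -0.16464406]), 'wrist_torque': array([-0.00414499, -0.05183353,  0.0455077 ]), 'grip_force': 0.0, 'grip_width': 0.9945820871417633}
scene {'fov_y': 54.99812152086979, 'cx': 321.38832317524964, 'cy': 198.13876471558083, 'k1': -0.016232071039272513, 'position': array([1372.81715456,  514.41411454,  726.39567887]), 'attitude': array([-0.2415015 ,  0.46045255,  0.75206253, -0.4050462 ]), 'shot': 1}
timer 0.91 [407.2 182.6] [234. 251.  32.]
timer 0.9 [413.6 267.9] [632. 389.  32.]
timer 0.72 [282.2 209.2] [562. -50.  32.]
timer 
[... 740 characters left out ...]
.24394662e-04, -9.56110057e-01, -2.93007471e-01,
         7.59769374e+01],
       [ 9.99999802e-01,  5.41863765e-04, -3.19742080e-04,
         9.99309126e-01],
       [ 4.64478749e-04, -2.93007277e-01,  9.56110098e-01,
        -1.24908472e+02],
       [ 0.00000000e+00,  0.00000000e+00,  0.00000000e+00,
         1.00000000e+00]]), 'shot': 2}
timer 0.97 [153.4 295.9] [ 277. -176.   32.]
timer 0.79 [372.8 213.4] [592. -45.  32.]
timer 0.72 [86.6  9. ] [261. 198.  32.]
dial_bar 0.56 [378.  217.9] [588. -32.  84.]
bezel_tab 0.66 [65.4  3.2] [262. 194.  63.]
timer_stud 0.92 [155.8 296.8] [ 297. -160.   55.]
timer_stud 0.84 [375.9 211.9] [592. -35.  55.]
timer_stud 0.68 [88.7  8.9] [281. 189.  55.]
```

View pics/scene0.png

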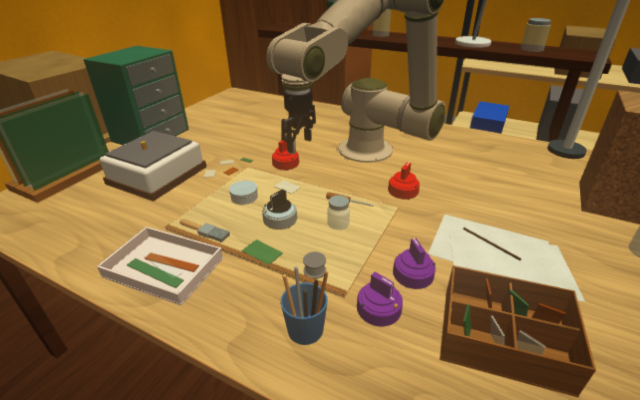

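View pics/wrist0.png

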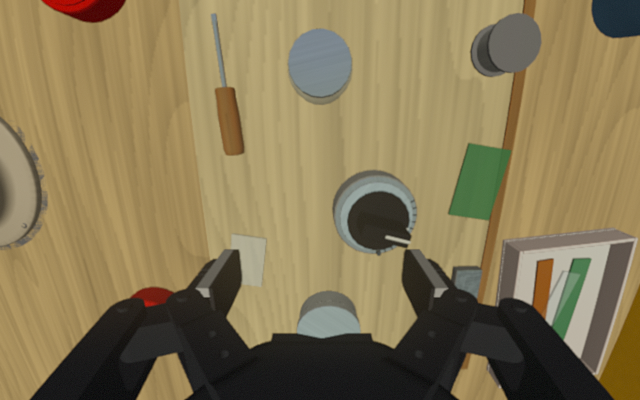

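The scene picture shows the real timer, steel with a black dial, at (279,207). Purple and red look-alikes stand off the board. The wrist picture shows it at (375,213), with the pointer line to the lower right at (398,240). I'll move above it and look again.

Emit:
drive_tool(commands="0.22 -0.2 -0.1 0 0 0 100;0.22 -0.2 -0.1 0 0 0 100;0.22 -0.2 -0.1 0 0 0 100;0 0 0 0 0 0 100;0 0 0 0 0 0 100;0 0 0 0 0 0 100")

```text
time_s: 1.0
eef_pos: [590.8, -59.7, 218.4]
ee_rot: [-0.0, 0.707, 0.707, 0.0]
force: [0.2, 1.3, -1.0]
grip_width: 0.996
grip_force: 0.0
```

```bash
python3 - <<'E'
from h import *
s=sense(); print(s['eef_pos'],s['ee_rot'],s['force'])
p=capture('wrist'); cv2.imwrite('pics/w1raw.png',p['pixels']);import pickle;pickle.dump((p,s),open('w1.pkl','wb'))
for t,z in [('timer',50),('dial_bar',88),('bezel_tab',63),('timer_stud',56),('dial_axis',66)]:
    for b in boxes_of(p,t)[:3]: print(t,b['confidence'],np.round(b['position'],1),np.round(at_z(p,b['position'],z,s),0))
c=proj(p,[590,-38,60],s).astype(int);print(c)
x0,y0=max(c[0]-130,0),max(c[1]-100,0);print(x0,y0)
cv2.imwrite('pics/w1.png',cv2.resize(p['pixels'][y0:y0+200,x0:x0+260],None,fx=3,fy=3,interpolation=2))
E
```

```text
[590.7795244  -59.67391234 218.4194839 ] [-1.10462375e-04  7.07074524e-01  7.07139028e-01  2.78972333e-05] [ 0.22298566  1.27310468 -1.01674436]
timer 0.96 [318.9 172.7] [589. -42.  50.]
timer 0.63 [ 77.6 301.4] [ 270. -213.   50.]
dial_bar 0.97 [ 58.3 322. ] [ 276. -214.   88.]
dial_bar 0.89 [321.  172.3] [591. -34.  88.]
dial_bar 0.67 [188.6 228.9] [458. -91.  88.]
bezel_tab 0.96 [325.  137.3] [595.  -4.  63.]
bezel_tab 0.93 [ 84.9 292. ] [ 298. -188.   63.]
timer_stud 0.73 [323.4 168.1] [594. -36.  56.]
timer_stud 0.63 [ 75.2 303. ] [ 272. -211.   56.]
dial_axis 0.85 [325.  175.7] [595. -42.  66.]
dial_axis 0.56 [ 60.7 325.1] [ 251. -239.   66.]
[319 170]
189 70
```

View pics/w1.png

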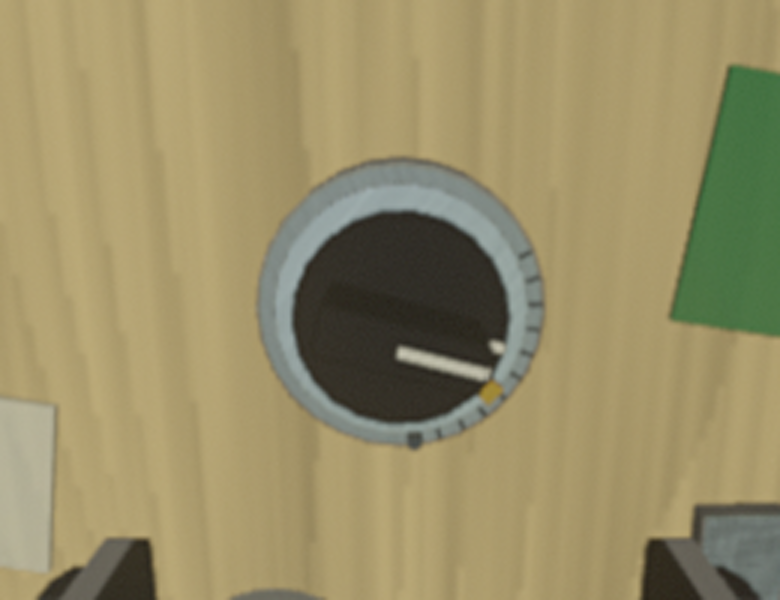

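```bash
python3 - <<'E'
from h import *
import pickle
p,s=pickle.load(open('w1.pkl','rb'))
g=lambda u,v,z: at_z(p,(189+u/3,70+v/3),z,s)[:2]
tab=g(490,391,63); stud=g(415,441,57)
print('tab',tab,'stud',stud)
for z in (54,10): print('case circ',z,[g(*q,z).round(1) for q in((258,300),(544,300),(401,157),(401,443))])
for e in (0,6,12):
    z=63+e; L=g(292,317,z);Rr=g(510,317,z);T=g(401,210,z);B=g(401,424,z)
    c=np.array([(L[0]+Rr[0])/2,(T[1]+B[1])/2]); mk=g(497,347,z); zb=z+42
    a,b=g(398,353,zb),g(490,375,zb)
    an=lambda v:-np.arctan2(v[1],v[0])
    print(e,'skirt c',c.round(1),'diam',(Rr-L)[0].round(1),(T-B)[1].round(1),'mark',an(mk-c),np.linalg.norm(mk-c),'bar line',an(b-a),a.round(1),b.round(1),'tab',an(tab-c),np.linalg.norm(tab-c),'stud',an(stud-c),np.linalg.norm(stud-c))
E
```

```text
tab [624.39803567 -68.87379055] stud [598.20161106 -89.8890047 ]
case circ 54 [array([542.5, -38.1]), array([643.4, -38. ]), array([592.9,  10.6]), array([593.1, -91.8])]
case circ 10 [array([535. , -46.4]), array([651.3, -46.3]), array([593.1,   9.7]), array([ 593.3, -108.2])]
0 skirt c [593.  -43.7] diam 74.9 75.0 mark 0.2688514858968137 34.5937442714389 bar line 0.2407624955966524 [591.9 -44.4] [619.3 -51.1] tab 0.6747820938105806 40.26838724856175 stud 1.4576442121122197 46.469134417589345
6 skirt c [592.9 -42.4] diam 73.3 73.4 mark 0.2688514858968135 33.853354575256155 bar line 0.24076249559665266 [591.9 -42.9] [618.7 -49.4] tab 0.6987983335129792 41.10194715698439 stud 1.4601602711713162 47.747947709687296
12 skirt c [592.9 -41.1] diam 71.7 71.8 mark 0.268851485896813 33.11296487907352 bar line 0.2407624955966517 [591.9 -41.3] [618.  -47.7] tab 0.7218471397878057 41.958264120248025 stud 1.4625450583457078 49.02704750285928
```

The close view puts the timer's axis at (593,-42). The pointer is about 0.25 rad clockwise of +x, the tab at 0.70 and the stud at 1.46, so dial ≈ 0.69 and bezel ≈ 1.14. Next I'll line up over the bar with the fingers partly closed.

Emit:
drive_tool(commands="0.02 0.18 0 0 0 0.153 42;0 0 -0.1 0 0 0.153 42;0 0 -0.1 0 0 0.153 42;0 0 -0.1 0 0 0.153 42;0 0 -0.1 0 0 0.153 42;0 0 0 0 0 0.153 42;0 0 0 0 0 0.153 42;0 0 0 0 0 0.153 42;0 0 0 0 0 0.153 42;0 0 0 0 0 0.153 42;0 0 0 0 0 0.153 42;0 0 0 0 0 0 42;0 0 0 0 0 0 42;0 0 0 0 0 0 42")

```text
time_s: 2.47
eef_pos: [593.0, -41.9, 178.4]
ee_rot: [0.0, 0.126, 0.992, -0.0]
force: [-0.5, 0.5, -0.3]
grip_width: 0.421
grip_force: 0.0
```

```bash
python3 - <<'E'
from h import *
s=sense(); print(s['eef_pos'],s['ee_rot'],s['force'],s['wrist_torque'],s['grip_width'],s['joints'])
print('tips',tips_ahead() if callable(tips_ahead) else tips_ahead)
M=rot(s['ee_rot']);print('tool y cw angle',-np.arctan2(M[1,1],M[0,1]))
p=capture('wrist');import pickle;pickle.dump((p,s),open('w2.pkl','wb'))
print(proj(p,[593,-42,63],s))
cv2.imwrite('pics/w2.png',cv2.resize(p['pixels'][100:400,160:480],None,fx=2,fy=2,interpolation=2))
E
```

```text
[592.96290092 -41.93385183 178.43482399] [ 8.71238106e-05  1.25835280e-01  9.92051145e-01 -1.78233047e-05] [-0.46154126  0.47521641 -0.26527224] [0.0029337  0.04390284 0.03148074] 0.4207582955895198 [-2.67512435e-01  5.22718975e-01  1.37575039e+00 -1.13489102e-05
  1.24294576e+00 -1.58596559e+00]
tips 17.0
tool y cw angle -1.3184568061866502
[319.72619405 201.55365587]
```

View pics/w2.png

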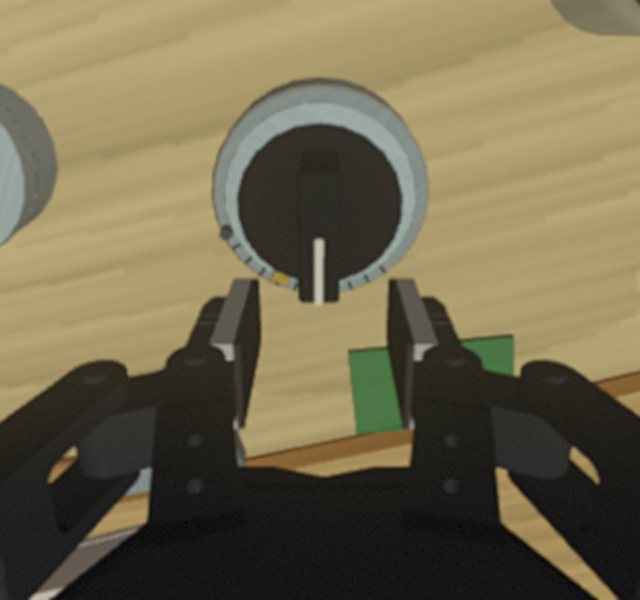

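The fingers straddle the bar: pointer line at crop (319,270), finger pads at 258 and 390, bar parallel to them. I'll go down beside the bar, staying above the skirt, and close.

Emit:
drive_tool(commands="0 0 -0.2 0 0 0 42;0 0 -0.2 0 0 0 42;0 0 -0.2 0 0 0 42;0 0 -0.16 0 0 0 42;0 0 0 0 0 0 42;0 0 0 0 0 0 42;0 0 0 0 0 0 0;0 0 0 0 0 0 0;0 0 0 0 0 0 0;0 0 0 0 0 0 0;0 0 0 0 0 0 0;0 0 0 0 0 0 0", force=60)

```text
time_s: 3.52
eef_pos: [593.5, -42.1, 102.8]
ee_rot: [0.001, 0.124, 0.992, -0.0]
force: [2.2, -0.5, 0.6]
grip_width: 0.174
grip_force: 62.5
```

```bash
cat > st.py <<'E'
from h import *
s=sense(); M=rot(s['ee_rot'])
print(s['time_s'],'pos',s['eef_pos'].round(1),'ang',round(-np.arctan2(M[1,1],M[0,1])+np.pi/2,3),'F',s['force'].round(1),'T',s['wrist_torque'].round(2),'g',round(s['grip_width'],3),round(s['grip_force'],1),'tips',tips_ahead() if callable(tips_ahead) else tips_ahead)
E
python3 st.py; python3 - <<'E'
from h import *
import pickle
p,s=pickle.load(open('w2.pkl','rb'))
g=lambda u,v,z: at_z(p,(160+u/2,100+v/2),z,s)[:2]
for c in ([593,-42],[593,-43]):
    an=lambda v:(-np.arctan2(v[1],v[0]),np.hypot(*v))
    print('tab',an(g(283,279,63)-c),'stud',an(g(226,233,57)-c))
    for e in (0,6,12): print('ptr',g(319,240,105+e),g(319,302,105+e), 'skirt',(g(237,208,63+e)+g(402,208,63+e))/2,(g(320,124,63+e)))
E
```

```text
3.5167 pos [593.5 -42.1 102.8] ang 0.249 F [ 2.2 -0.5  0.6] T [-0.07 -0.49  0.  ] g 0.174 62.5 tips 17.0
tab (np.float64(0.6837207779744772), np.float64(41.477738213285114)) stud (np.float64(1.4629780291599424), np.float64(47.39214779515127))
ptr [594.803122   -42.35097329] [620.25946628 -48.9596747 ] skirt [595.26090094 -42.57517648] [558.18372026 -32.72845446]
ptr [592.59459487 -41.73073321] [617.28081711 -48.13950385] skirt [593.42690708 -42.05773212] [557.27538432 -32.45684045]
ptr [590.38606774 -41.11049313] [614.30216795 -47.31933299] skirt [591.59291322 -41.54028776] [556.36704839 -32.18522644]
tab (np.float64(0.6647438007756524), np.float64(40.85341233341013)) stud (np.float64(1.4606587602826193), np.float64(46.398079347100676))
ptr [594.803122   -42.35097329] [620.25946628 -48.9596747 ] skirt [595.26090094 -42.57517648] [558.18372026 -32.72845446]
ptr [592.59459487 -41.73073321] [617.28081711 -48.13950385] skirt [593.42690708 -42.05773212] [557.27538432 -32.45684045]
ptr [590.38606774 -41.11049313] [614.30216795 -47.31933299] skirt [591.59291322 -41.54028776] [556.36704839 -32.18522644]
```

Emit:
drive_tool(commands="0 0 -0.01 0 0 0 0;0 0 -0.01 0 0 0 0;0 0 -0.01 0 0 0 0;0 0 0 0 0 0 0")

```text
time_s: 3.85
eef_pos: [593.1, -42.1, 99.1]
ee_rot: [0.0, 0.124, 0.992, 0.0]
force: [2.0, -0.6, 0.3]
grip_width: 0.178
grip_force: 62.4
```

Emit:
drive_tool(commands="0 0 -0.01 0 0 0 0;0 0 -0.01 0 0 0 0;0 0 -0.01 0 0 0 0;0 0 0 0 0 0 0")

```text
time_s: 4.18
eef_pos: [593.0, -42.1, 96.2]
ee_rot: [0.0, 0.124, 0.992, -0.0]
force: [2.8, -1.8, 1.0]
grip_width: 0.169
grip_force: 62.7
```

Emit:
drive_tool(commands="0 0 -0.01 0 0 0 0;0 0 -0.01 0 0 0 0;0 0 -0.01 0 0 0 0;0 0 0 0 0 0 0")

```text
time_s: 4.52
eef_pos: [593.4, -42.2, 95.9]
ee_rot: [0.001, 0.124, 0.992, -0.0]
force: [-4.4, -0.7, 21.1]
grip_width: 0.171
grip_force: 65.6
```

The dial is home at TCP z ≈ 96, bearing 21 N. I'll ease off slightly and start turning clockwise.

Emit:
drive_tool(commands="0 0 0.002 0 0 -0.04 0;0 0 0 0 0 -0.06 0;0 0 0 0 0 -0.06 0;0 0 0 0 0 -0.06 0;0 0 0 0 0 0 0")

```text
time_s: 4.93
eef_pos: [593.3, -42.4, 95.9]
ee_rot: [0.001, 0.21, 0.978, -0.001]
force: [-4.7, -2.3, 20.1]
grip_width: 0.172
grip_force: 65.3
```

```bash
python3 st.py
```

```text
4.9333 pos [593.3 -42.4  95.9] ang 0.423 F [-4.7 -2.3 20.1] T [-0.21  0.85  0.21] g 0.172 65.3 tips 17.0
```

Emit:
drive_tool(commands="-0.004 -0.002 0 0 0 -0.06 0;0 0 0 0 0 -0.06 0;0 0 0 0 0 -0.06 0;0 0 0 0 0 -0.06 0;0 0 0 0 0 -0.06 0;0 0 0 0 0 -0.06 0;0 0 0 0 0 0 0")

```text
time_s: 5.52
eef_pos: [593.0, -42.9, 95.9]
ee_rot: [0.001, 0.346, 0.938, -0.001]
force: [-4.2, -3.8, 19.2]
grip_width: 0.178
grip_force: 65.2
```

```bash
python3 st.py
```

```text
5.5167 pos [593.  -42.9  95.9] ang 0.706 F [-4.2 -3.8 19.2] T [-0.44  0.68  0.2 ] g 0.178 65.2 tips 17.0
```

Emit:
drive_tool(commands="-0.003 -0.005 0 0 0 -0.06 0;0 0 0 0 0 -0.06 0;0 0 0 0 0 -0.06 0;0 0 0 0 0 -0.06 0;0 0 0 0 0 -0.06 0;0 0 0 0 0 -0.06 0;0 0 0 0 0 0 0")

```text
time_s: 6.1
eef_pos: [592.7, -43.3, 95.9]
ee_rot: [0.001, 0.474, 0.88, -0.0]
force: [-4.3, -1.9, 19.5]
grip_width: 0.177
grip_force: 65.2
```

```bash
python3 st.py
```

```text
6.1 pos [592.7 -43.3  95.9] ang 0.989 F [-4.3 -1.9 19.5] T [-0.41  0.74  0.21] g 0.177 65.2 tips 17.0
```

```bash
python3 - <<'E'
from h import *
s=sense(); p=capture('wrist')
def pt(r,a,z): return [593+r*np.cos(a),-42-r*np.sin(a),z]
print('stud',proj(p,pt(47.5,1.461,57),s)-[160,100],'tab',proj(p,pt(42,.69,63),s)-[160,100],'board edge ctr',proj(p,pt(0,0,54),s)-[160,100])
cv2.imwrite('pics/w3.png',cv2.resize(p['pixels'][100:400,160:480],None,fx=2,fy=2,interpolation=2))
p=capture('side'); cv2.imwrite('pics/side3raw.png',p['pixels']); print(proj(p,[593,-42,60]))
E
```

```text
stud [129.38046946 192.38892767] tab [178.97511783 195.15565289] board edge ctr [160.53580559 134.69318771]
[308.11873338 182.3426826 ]
```

View pics/w3.png

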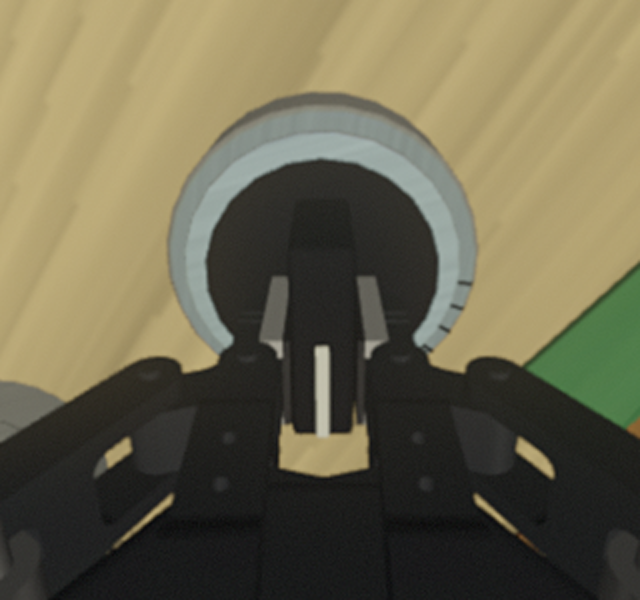

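The wrist picture shows the bar gripped squarely, with the pointer at crop (321,390). Scale ticks at (465,283), (457,307) and (445,330) give a check on whether the case has turned.

```bash
python3 - <<'E'
from h import *
import pickle
p,s=pickle.load(open('w1.pkl','rb')); c=np.array([593,-42])
for q in((525,254),(533,279),(537,304),(532,330),(484,410),(415,441)):
    v=at_z(p,(189+q[0]/3,70+q[1]/3),54,s)[:2]-c; print('w1',-np.arctan2(v[1],v[0]),np.hypot(*v))
s=sense(); p=capture('wrist')
for q in((465,283),(457,307),(445,330),(427,348)):
    v=at_z(p,(160+q[0]/2,100+q[1]/2),54,s)[:2]-c; print('w3',-np.arctan2(v[1],v[0]),np.hypot(*v))
L,Rr=[at_z(p,(160+x/2,100+250/2),54,s)[:2] for x in (170,477)]; print((L+Rr)/2)
E
```

```text
w1 -0.43750317135576905 47.47960784978682
w1 -0.24183072714764825 47.57787430852206
w1 -0.052445980952942964 48.08852032900361
w1 0.14621027631477876 47.193407140065574
w1 0.8801582064657425 47.85559154797747
w1 1.4636837358741954 49.283768095037054
w3 -0.4813947356360301 47.891964789263625
w3 -0.2912831420934054 47.67773410186264
w3 -0.09444360526911617 47.82915388521616
w3 0.09595367964984779 46.911688053528
[589.89223179 -35.89746306]
```

The ticks haven't turned beyond measuring error, so the case is holding. The first tick confirms the zero at -0.44. I'll carry on to near the stop.

Emit:
drive_tool(commands="-0.004 -0.003 0 0 0 -0.06 0;0 0 0 0 0 -0.06 0;0 0 0 0 0 -0.06 0;0 0 0 0 0 -0.06 0;0 0 0 0 0 -0.06 0;0 0 0 0 0 -0.06 0;0 0 0 0 0 -0.06 0;0 0 0 0 0 -0.06 0;0 0 0 0 0 -0.03 0;0 0 0 0 0 0 0")

```text
time_s: 7.08
eef_pos: [592.1, -43.7, 95.9]
ee_rot: [0.001, 0.64, 0.769, -0.0]
force: [-4.8, -3.1, 20.4]
grip_width: 0.172
grip_force: 65.3
```

```bash
python3 st.py
```

```text
7.0833 pos [592.1 -43.7  95.9] ang 1.388 F [-4.8 -3.1 20.4] T [-0.56  1.03  0.23] g 0.172 65.3 tips 17.0
```

Emit:
drive_tool(commands="0 0 0 0 0 -0.03 0;0 0 0 0 0 -0.03 0;0 0 0 0 0 0 0")

```text
time_s: 7.33
eef_pos: [592.0, -43.7, 95.9]
ee_rot: [0.001, 0.658, 0.753, -0.001]
force: [-7.0, -2.3, 21.0]
grip_width: 0.169
grip_force: 65.3
```

```bash
python3 st.py
```

```text
7.3333 pos [592.  -43.7  95.9] ang 1.435 F [-7.  -2.3 21. ] T [-0.53  1.04  0.27] g 0.169 65.3 tips 17.0
```

Emit:
drive_tool(commands="0 0 0 0 0 -0.025 0;0 0 0 0 0 -0.025 0;0 0 0 0 0 0 0")

```text
time_s: 7.58
eef_pos: [592.0, -43.7, 95.9]
ee_rot: [0.001, 0.672, 0.741, -0.0]
force: [-5.4, -3.9, 19.8]
grip_width: 0.174
grip_force: 65.5
```

```bash
python3 st.py
```

```text
7.5833 pos [592.  -43.7  95.9] ang 1.474 F [-5.4 -3.9 19.8] T [-0.57  1.06  0.36] g 0.174 65.5 tips 17.0
```

Emit:
drive_tool(commands="0 0 0 0 0 -0.02 0;0 0 0 0 0 0 0")

```text
time_s: 7.75
eef_pos: [592.2, -43.6, 95.9]
ee_rot: [0.001, 0.678, 0.735, -0.0]
force: [-4.7, -3.2, 19.8]
grip_width: 0.177
grip_force: 65.4
```

```bash
python3 st.py; python3 - <<'E'
from h import *
s=sense(); p=capture('wrist'); 
cv2.imwrite('pics/w4.png',cv2.resize(p['pixels'][100:400,160:480],None,fx=2,fy=2,interpolation=2))
c=np.array([593,-42])
for a in(-.4375,-.242,-.052): print((proj(p,[593+47.7*np.cos(a),-42-47.7*np.sin(a),54],s)-[160,100])*2)
E
```

```text
7.75 pos [592.2 -43.6  95.9] ang 1.489 F [-4.7 -3.2 19.8] T [-0.45  0.83  0.4 ] g 0.177 65.4 tips 17.0
[462.34991099 221.57756289]
[467.5241266  247.79632273]
[467.11972436 273.30207676]
```

View pics/w4.png

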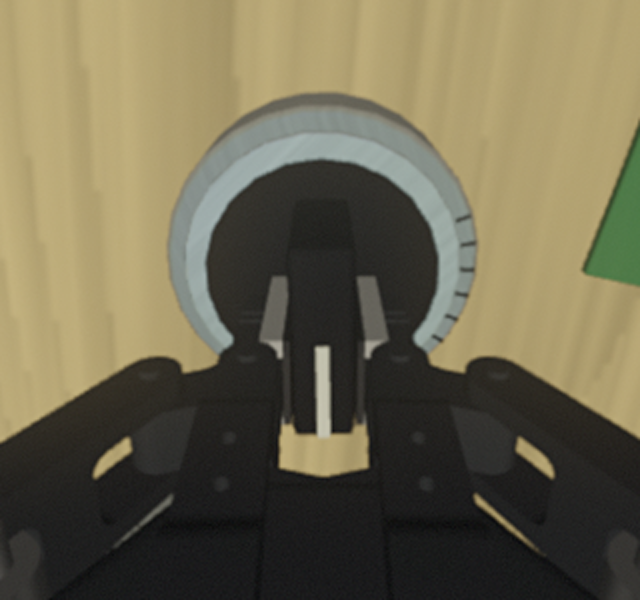

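The ticks sit where they did before, at (463,217) and (468,243), so the case hasn't spun. Torque has doubled at a tool angle of about 1.47 rad, so the dial is at its stop. Now back anticlockwise by about 0.78 rad to the tab.

Emit:
drive_tool(commands="0 0 0 0 0 0.04 0;0 0 0 0 0 0.06 0;0 0 0 0 0 0.06 0;0 0 0 0 0 0.06 0;0 0 0 0 0 0.06 0;0 0 0 0 0 0.06 0;0 0 0 0 0 0 0")

```text
time_s: 8.38
eef_pos: [592.5, -43.4, 95.9]
ee_rot: [0.001, 0.573, 0.819, 0.0]
force: [-3.1, -1.8, 18.5]
grip_width: 0.173
grip_force: 65.1
```

```bash
python3 st.py
```

```text
8.3833 pos [592.5 -43.4  95.9] ang 1.221 F [-3.1 -1.8 18.5] T [-0.23  0.5  -0.16] g 0.173 65.1 tips 17.0
```

Emit:
drive_tool(commands="0 0 -0.001 0 0 0.06 0;0 0 0 0 0 0.06 0;0 0 0 0 0 0.06 0;0 0 0 0 0 0.06 0;0 0 0 0 0 0.06 0;0 0 0 0 0 0.06 0;0 0 0 0 0 0.06 0;0 0 0 0 0 0.06 0;0 0 0 0 0 0.06 0;0 0 0 0 0 0.06 0;0 0 0 0 0 0.05 0;0 0 0 0 0 0 0;0 0 0 0 0 0 0")

```text
time_s: 9.47
eef_pos: [593.1, -42.9, 95.9]
ee_rot: [0.002, 0.349, 0.937, 0.001]
force: [-0.4, 1.2, 17.8]
grip_width: 0.174
grip_force: 64.9
```

```bash
python3 st.py
```

```text
9.4667 pos [593.1 -42.9  95.9] ang 0.712 F [-0.4  1.2 17.8] T [ 0.37 -0.1  -0.18] g 0.174 64.9 tips 17.0
```

Emit:
drive_tool(commands="0 0 0 0 0 0.01 0;0 0 0 0 0 0 0;0 0 0 0 0 0 42;0 0 0 0 0 0 42;0 0 0 0 0 0 42;0 0 0 0 0 0 42;0 0 0 0 0 0 42;0 0 0.1 0 0 0 42;0 0 0.2 0 0 0 42;0 0 0.3 0 0 0 42;0 0 0.3 0 0 0 42;0 0 0.2 0 0 0 42;0 0 0.1 0 0 0 42;0 0 0 0 0 0 42;0 0 0 0 0 0 42;0 0 0 0 0 0 42")

```text
time_s: 10.8
eef_pos: [591.3, -42.9, 211.7]
ee_rot: [-0.001, 0.345, 0.939, -0.0]
force: [-0.3, 0.2, 0.3]
grip_width: 0.422
grip_force: 0.0
```

```bash
python3 st.py; python3 - <<'E'
from h import *
import pickle
s=sense(); p=capture('wrist'); pickle.dump((p,s),open('w5.pkl','wb'))
c=proj(p,[593,-42,65],s).astype(int);x0,y0=c[0]-100,c[1]-75;print(x0,y0)
cv2.imwrite('pics/w5.png',cv2.resize(p['pixels'][y0:y0+150,x0:x0+200],None,fx=4,fy=4,interpolation=2))
E
```

```text
10.8 pos [591.3 -42.9 211.7] ang 0.705 F [-0.3  0.2  0.3] T [ 0.02  0.06 -0.03] g 0.422 0.0 tips 17.0
221 119
```

View pics/w5.png

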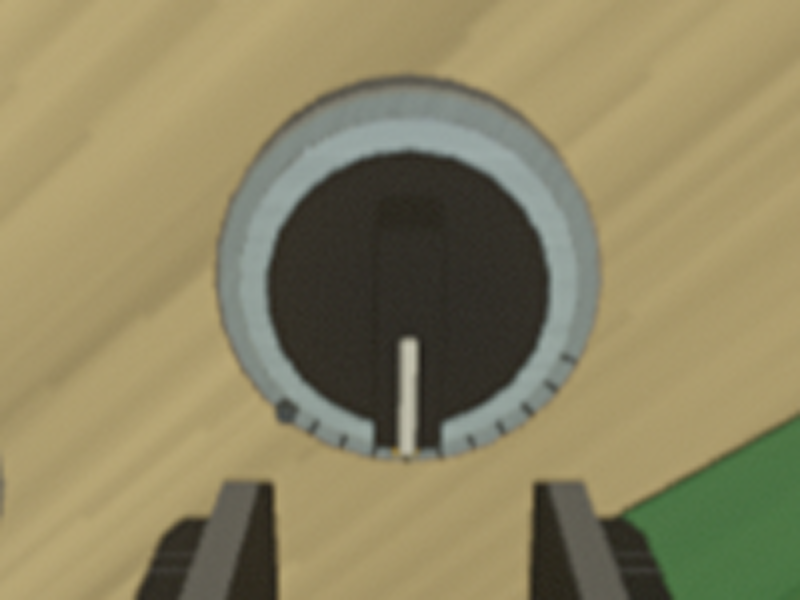

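The bar hides the tab from here, with the pointer at crop (408,395) and the stud at (286,411). I'll move outward along the pointer to see the tab next to it.

Emit:
drive_tool(commands="0.2 -0.17 0 0 0 0 42;0.22 -0.18 0 0 0 0 42;0.22 -0.18 0 0 0 0 42;0.2 -0.17 0 0 0 0 42;0 0 0 0 0 0 42;0 0 0 0 0 0 42;0 0 0 0 0 0 42;0 0 0 0 0 0 42")

```text
time_s: 11.52
eef_pos: [675.4, -112.2, 213.2]
ee_rot: [-0.0, 0.345, 0.939, 0.0]
force: [-0.3, 0.7, -0.5]
grip_width: 0.417
grip_force: 0.0
```

```bash
python3 st.py; python3 - <<'E'
from h import *
import pickle
s=sense(); p=capture('wrist'); pickle.dump((p,s),open('w6.pkl','wb'))
c=proj(p,[593,-42,65],s).astype(int);x0,y0=c[0]-80,max(c[1]-55,0);print(x0,y0)
cv2.imwrite('pics/w6.png',cv2.resize(p['pixels'][y0:y0+120,x0:x0+160],None,fx=5,fy=5,interpolation=2))
E
```

```text
11.5167 pos [ 675.4 -112.2  213.2] ang 0.704 F [-0.3  0.7 -0.5] T [ 0.    0.   -0.01] g 0.417 0.0 tips 17.0
240 23
```

View pics/w6.png

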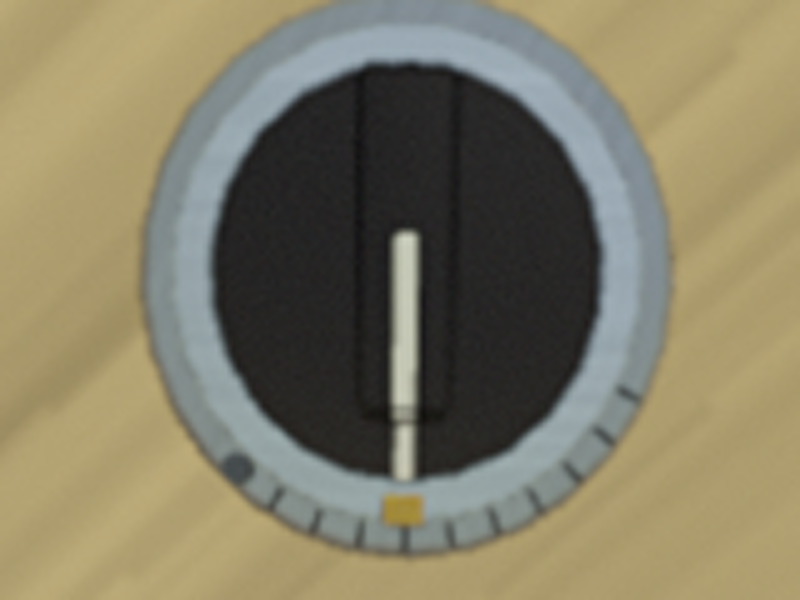

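The white pointer at (403,460) runs straight to the middle of the brass tab at (403,510). The gripper is clear, so I'm handing the job in.

```bash
python3 -c "
from rig import *
print(finish_job())"
```

```text
the job is handed in; nothing more can be done
None
```

I wound the timer to its stop and turned it back until the pointer stood at the tab, then let go and handed the job in. At every reading the push was 18–21 N and the case had not spun; the tool drifted about 1.5 mm sideways while turning, so the timer may have shifted that much.

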